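# Turn a nested parts caddy so it stacks

### The arm

A 6-joint arm with a two-finger parallel gripper is mounted at the origin on the work surface. World frame = base frame: x ahead of the robot, y to its left, z up, the work surface at z = 0. Lengths are in mm, angles in rad, forces in N, time in s.
With the tool pointing down it reaches from about 425 to 1125 mm from the base axis. Payload 14.9 kg.
Tool frame: the origin (TCP) lies at the very end of the fingers, on their centre line; the grasp point (between the pads) lies 19 mm behind it; z points along the fingers, y is the line along which they close (so a half turn about z gives the same grasp; the last joint's range is limited). The gripper opens to 91 mm and grips with 3 to 60 N. Pads are 32 mm wide; open, the fingers measure 118 mm over their backs; the gripper's body (76 mm by 178 mm) begins 60 mm behind the grasp point.
Start: joints at [-1.198, 0.379, 1.734, -0, 1.028, -0.033], TCP at [276.325, -643.166, 213.932] pointing down, gripper open.
Joint ranges: [-2.77, 2.77], [-0.74, 2.19], [0, 2.66], [-1.06, 4.2], [0.31, 2.87], [-3.08, 3.08]. Speed limits (rad/s): [1.89, 1.89, 2.39, 3.14, 3.14, 3.14].

### API

Orientations are given as [roll, pitch, yaw] about the fixed x, y, z axes, in that order (R = Rz(yaw) Ry(pitch) Rx(roll)).
In Python, from cell import robot, claw, planner, vision, models gives the robot as it stands. Calls block until the motion is done:
- robot.movep(position, orientation): joint-space move of the TCP to a pose.
- robot.movel(position, max_speed=150, frame=None, f_stop=None): straight line of the TCP; frame=None keeps the orientation; max_speed is the mean speed in mm/s. With f_stop (N) it stops when the force on the tool has changed by that much, and returns True; else False.
- robot.move_joints(angles): joint-space move.
- claw.move_gripper(opening): finger opening in mm; the grip force is fixed at half the most; returns when the fingers have stopped.
- robot.pause(seconds).
- planner.solve_ik(position, orientation): joint angles nearest the present ones, or None.
- vision.get_image(name): name is "scene" or "top" or "wrist"; returns (picture, depth): 420x560x3 uint8, red, green, blue; 420x560 float32, mm along the optical axis (not along the pixel's ray), 0 where there is no reading.
- vision.camera_info(name): a dict with "fx", "fy", "cx", "cy" (pixels), "extrinsics" (4x4, takes a point from world to camera coordinates). Camera axes: x right, y down, z forward; pixel columns grow to the right and rows downward; lengths in mm; the calibration is good to about 2 mm. The wrist camera is an equidistant fisheye: a pixel r from the principal point sees the ray r / f radians off the axis. A picture is of the moment at which its call begins: read the wrist's pose just before it. camera_info takes no time and is no camera call; for the wrist camera it gives the pose at the moment of the call.
A pose or a line that the arm cannot do raises robot.PlanningError and nothing moves.
- robot.hand_in(): hands the job in; it is judged then, once.
Trained networks look in the newest picture that a camera, given by its name, has taken for a name from the list of things; names that differ only in an ending like _2 or _b are one class to them, and where a whole thing is asked for, a point or a joint stands for the part that bears it (a point fixed in the world has none). Each returns a list of dicts, best first, with "conf" (0 to 1); they miss things now and then, are a little off and sometimes report something else, mostly with a low value. They report only what shows in the picture. A call takes as long as a camera call.
- models.spot_in(target, camera): "rect" ([left, top, right, bottom] in pixels, round what is visible of it).
- models.masks_of(target, camera): "mask" (420x560 bool, what is visible of it) and "rect" ([left, top, right, bottom] in pixels, round what is visible of it).
- models.pinpoint(target, camera): "centre" ([column, row] in pixels: a listed point, or the origin of a listed thing).
Readings, each from a call of its own:
- robot.current_t(): time.
- robot.current_joint_positions(): joint angles.
- robot.current_qd(): joint speeds.
- robot.current_joint_torque(): joint torques, N m.
- robot.current_eef_pos(): TCP position.
- robot.current_tcp_rot(): TCP orientation.
- robot.current_contact_force(): force on the tool from outside, world axes, zero at the start.
- robot.current_wrist_torque(): the same for the moment, N m.
- robot.current_opening(): finger opening in mm.
- robot.current_gripper_force(): force on a finger pad.
Only numpy, scipy, OpenCV 4.12 (cv2) and the standard library are available. Lean on these libraries where they do the work, as an engineer would, in place of code of your own. Each camera call takes 0.05 s, during which the arm holds its last target. There are 200 camera calls.

### The job

The orange caddy is nested down inside the grey bin below it, covering the brass parts. Lift it out by its black handle, turn it half a turn and set it back squarely on that same grey bin, so that it stands level on the bin's ledges with the white ends of the two at opposite ends, and let go. Keep the grey bin where it stands and leave the blue caddy alone.

Things in the scene. Friction and masses are not known exactly. Their poses are not given: they have to be found in the camera images.
- caddy: Orange stack-nest bin like bin, 0.3 kg, base 144x90, plus a fixed black handle bar along x over its middle: 82 long, 12 thick (y), 88 to 110 above its underside. Origin: centre of underside, x lengthwise, white patch at +x. Starts nested white over white, its underside 24 above the bin's; clear once raised 46. Turned half a turn it stands on the ledges, 60 up, 9 play each way (mm).
- bin: (mm) Grey tapered bin under the orange caddy, loose, 0.7 kg, low brass parts on its floor. Rim 170 (x) x 120 (y), 70 high, collar 4 thick (opening 162 x 112). Ledges inside the rim, tops 60 above the underside: one mid-end at +x (white patch), two in the corners at -x. Origin: centre of underside, x lengthwise, z up. A like bin with copper parts is under the blue caddy.
- caddy_white (a point): Centre of the white patch on the ledge at the orange caddy's +x end (also white outside the rim there): 67 mm from the caddy's origin along +x, 61 mm above its underside.
- other_caddy: Blue caddy, same shape, size (170 x 120 mm) and origin as the orange one, nested in its own grey bin; to be left alone. Which of the two stands on the robot's left varies.

How it is judged:
By the outcome, as a careful person would: the job done as asked, in the order asked, and still so for the second after the job is handed in, with the robot touching nothing.
It also fails if it takes over 35 s, if anything falls off the work surface, if the arm or the gripper's body presses on something with over 40 N, if the wrist force passes 120 N, or if a joint passes its speed limit or range.

## Working session

There is one attempt and no reset: what is moved stays moved. The work goes in short steps, each a Python script; the robot and the scene stay as the last script left them, time stands still between calls to the robot, and variables do not carry over. Pictures are saved under pics/ and viewed, at most 10 in all, crops included, and the job is handed in when it is done.

```bash
mkdir -p pics; ls; cat > h.py <<'E'
import numpy as np, cv2
from cell import robot, claw, planner, vision, models
def cloud(cam):
    im,d=vision.get_image(cam); c=vision.camera_info(cam)
    v,u=np.mgrid[:420,:560]
    P=np.stack([(u-c['cx'])/c['fx']*d,(v-c['cy'])/c['fy']*d,d],-1)
    E=np.array(c['extrinsics']); W=(P-E[:3,3])@E[:3,:3]
    W[d<=0]=np.nan
    return im,d,W
E
python3 - <<'E'
from h import *
for cam in ('top','scene'):
    im,d,W=cloud(cam)
    cv2.imwrite(f'pics/{cam}0.png',im[...,::-1])
    np.savez(f'{cam}0.npz',im=im,W=W)
    for n in ('caddy','caddy_white','other_caddy'):
        for r in models.pinpoint(n,cam)[:2]:
            u,v=r['centre']; print(cam,n,r['conf'],u,v,W[int(round(v)),int(round(u))].round(1))
    for n in ('caddy','bin'):
      for r in models.masks_of(n,cam)[:2]:
        print(cam,n,r['conf'],r['rect'])
        if cam=='top' and n=='caddy':
            np.save(f"m{int(r['conf']*1000)}.npy",r['mask'])
print(robot.current_t(),robot.current_tcp_rot())
E
ls
```

```text
cell.py
pics
top caddy 0.69 423.0 267.9 [ 489.5 -244.9   32.7]
top caddy_white 0.65 439.0 225.0 [ 558.5 -260.6   83.1]
top other_caddy 0.97 174.2 257.8 [515.4 173.3  37.7]
top caddy 0.65 [384.7, 209.7, 484.0, 329.0]
top bin 0.56 [383.6, 229.3, 467.8, 309.9]
scene caddy 0.85 233.5 121.2 [ 528.7 -193.9   88. ]
scene caddy_white 0.71 200.2 111.0 [ 555.3 -262.3   85.3]
scene other_caddy 0.98 390.7 259.6 [527.7 181.   40.8]
scene caddy 0.58 [176.7, 62.8, 284.7, 136.8]
scene bin 0.81 [179.8, 101.1, 284.8, 156.5]
0.6 [-3.14158592e+00 -2.00218190e-05  4.05826155e-01]
cell.py
h.py
m650.npy
pics
scene0.npz
top0.npz
```

View pics/top0.png

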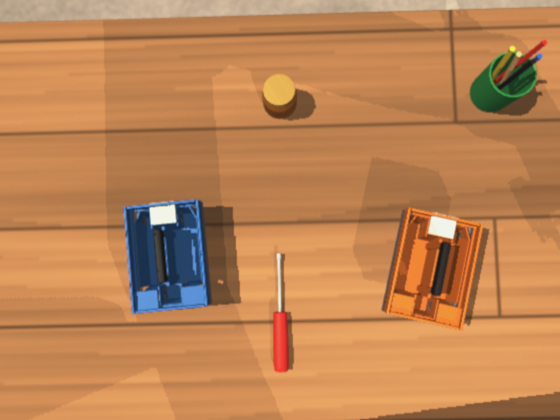

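View pics/scene0.png

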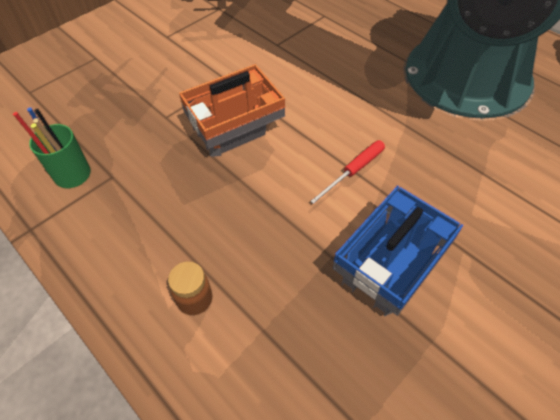

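The top view shows the orange caddy around (433,268), with its white end at (442,227) and its handle from (446,245) to (437,295). The blue caddy is on the left at (167,256). Next I'll fit the rim and handle from the depth.

```bash
cat >> h.py <<'E'
def fit(W,im,c,zr,rad=130,label='',col=None):
    m=(np.hypot(W[...,0]-c[0],W[...,1]-c[1])<rad)&(W[...,2]>zr[0])&(W[...,2]<zr[1])
    if col is not None: m&=col(im.astype(int))
    P=W[m]
    (cx,cy),(w,h),a=cv2.minAreaRect(P[:,:2].astype(np.float32))
    if w<h: w,h,a=h,w,a+90
    print(label,len(P),'c',round(cx,1),round(cy,1),'size',round(w,1),round(h,1),'ang',round((a+90)%180-90,2),'z pct',np.percentile(P[:,2],[5,50,95]).round(1),'mean',P[:,:2].mean(0).round(1))
    return np.array([cx,cy]),a
E
python3 - <<'E'
from h import *
for cam in ('top','scene'):
    z=np.load(cam+'0.npz'); W,im=z['W'],z['im']
    c=(497,-250)
    fit(W,im,c,(88,104),label=cam+' rim')
    fit(W,im,c,(122,145),label=cam+' handle')
    fit(W,im,c,(60,76),label=cam+' binrim')
    fit(W,im,(510,177),(88,104),label=cam+' blue rim')
    m=(im.min(-1)>170)&(np.hypot(W[...,0]-497,W[...,1]+250)<110)&(W[...,2]>75)
    print('white',W[m].mean(0).round(1),m.sum())
E
```

```text
top rim 1217 c 490.9 -248.2 size 171.3 121.4 ang -14.24 z pct [88.8 92.2 95.1] mean [ 490.6 -249. ]
top handle 521 c 490.2 -247.7 size 81.7 13.0 ang -14.28 z pct [124.1 131.9 134.7] mean [ 490.4 -246.7]
top binrim 1450 c 490.4 -246.4 size 168.5 117.8 ang -14.23 z pct [61.  69.2 75.1] mean [ 497.2 -258.6]
top blue rim 1140 c 519.3 176.3 size 171.0 121.0 ang 4.63 z pct [89.  92.3 95.2] mean [519.2 177.8]
white [ 555.6 -264.9   83.8] 440
scene rim 1113 c 490.7 -245.2 size 171.9 123.9 ang -14.32 z pct [88.7 93.3 96.9] mean [ 493.6 -242.2]
scene handle 378 c 491.3 -245.5 size 81.7 15.1 ang -12.83 z pct [123.4 132.3 136. ] mean [ 493.2 -243.1]
scene binrim 1317 c 491.9 -245.1 size 170.7 121.7 ang -13.69 z pct [60.9 68.1 75.2] mean [ 503.8 -235.7]
scene blue rim 1380 c 519.8 178.5 size 173.2 120.6 ang 4.55 z pct [88.8 93.8 96.4] mean [525.8 180. ]
white [ 554.1 -261.5   86.1] 196
```

```bash
python3 - <<'E'
from h import *
a=np.radians(-14.2); c=[490.8,-247]
for y in (a,a+np.pi):
  for p in ([*c,200],[*c,105],[*c,235],[560,-20,235],[620,-450,235]):
    q=planner.solve_ik(p,[np.pi,0,y]); print(round(y,2),p,None if q is None else np.round(q,2))
E
```

```text
-0.25 [490.8, -247, 200] [-0.51  0.16  2.05 -0.    0.93  1.31]
-0.25 [490.8, -247, 105] [-0.51  0.31  2.08 -0.    0.75  1.31]
-0.25 [490.8, -247, 235] [-0.51  0.12  2.03 -0.    1.    1.31]
-0.25 [560, -20, 235] [-0.08  0.13  2.01 -0.    1.    1.74]
-0.25 [620, -450, 235] [-0.66  0.46  1.58 -0.    1.11  1.16]
2.89 [490.8, -247, 200] [-0.51  0.16  2.05  0.    0.93 -1.83]
2.89 [490.8, -247, 105] [-0.51  0.31  2.08  0.    0.75 -1.83]
2.89 [490.8, -247, 235] [-0.51  0.12  2.03  0.    1.   -1.83]
2.89 [560, -20, 235] [-0.08  0.13  2.01  0.    1.   -1.4 ]
2.89 [620, -450, 235] [-0.66  0.46  1.58  0.    1.11 -1.98]
```

```bash
python3 - <<'E'
from h import *
a=np.radians(-14.2); c=[490.8,-247]
claw.move_gripper(60)
robot.movep([*c,200],[np.pi,0,a])
print(robot.movel([*c,105],100,f_stop=15), robot.current_eef_pos(), robot.current_contact_force())
claw.move_gripper(0); print('open',robot.current_opening(),robot.current_gripper_force())
f0=np.array(robot.current_contact_force())
robot.movel([*c,165],40); print('dF',np.array(robot.current_contact_force())-f0)
robot.movel([*c,235],80)
print('dF',np.array(robot.current_contact_force())-f0,robot.current_opening(),robot.current_t())
q=planner.solve_ik([600,-20,235],[np.pi,0,a+np.pi]); robot.move_joints(q)
robot.pause(.3)
print(robot.current_t(),robot.current_eef_pos(),robot.current_tcp_rot())
for cam in ('top','scene'):
    im,d,W=cloud(cam); cv2.imwrite(f'pics/{cam}1.png',im[...,::-1]); np.savez(f'{cam}1.npz',im=im,W=W)
    try:
        fit(W,im,c,(56,78),label=cam+' bin')
        fit(W,im,c,(65,78),label=cam+' bin')
    except Exception as e: print(e)
print(robot.current_t())
E
```

```text
False [ 491.18663356 -247.22722283  105.55412043] [ 0.60275993 -0.90380045  0.36281941]
open 11.761647212846597 29.999924898147583
dF [-0.82391715 -1.82843078 -4.21020926]
dF [-0.11770205 -1.22689176 -4.04000583] 11.909407755114612 7.4667
10.0667 [599.99484216 -20.08221613 235.03651659] [-3.14158454e+00  4.00344907e-05  2.89351320e+00]
top bin 2570 c 490.8 -248.6 size 171.5 121.6 ang -14.17 z pct [57.1 61.2 70.3] mean [ 482.7 -248.4]
top bin 985 c 490.8 -248.2 size 171.0 120.7 ang -14.2 z pct [65.8 68.5 71. ] mean [ 490.3 -249.8]
scene bin 725 c 517.4 -264.6 size 111.5 99.5 ang -13.88 z pct [57.2 63.  71.8] mean [ 534.  -285.1]
scene bin 283 c 533.3 -294.2 size 143.5 72.5 ang 27.68 z pct [65.4 69.8 72.5] mean [ 530.3 -295.1]
10.1667
```

```bash
python3 -c "
import cv2,numpy as np
cv2.imwrite('pics/both1.png',np.vstack([cv2.imread('pics/top1.png'),cv2.imread('pics/scene1.png')])[:, :][::1])
a=cv2.resize(np.hstack([cv2.imread('pics/top1.png')[:,200:],cv2.imread('pics/scene1.png')[:,100:]]),(800,410));cv2.imwrite('pics/both1.png',a)"
```

```text
(no output)
```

View pics/both1.png

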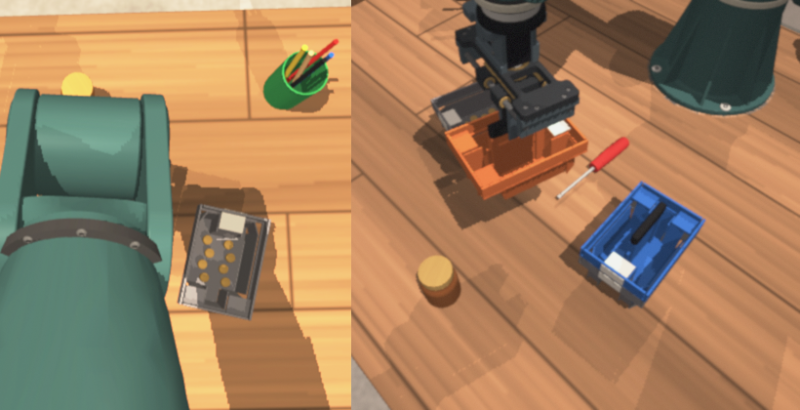

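Left half (top view): the bin has not moved, its brass parts show around (218,258), and its white end is still far at (231,222). Right half (scene view): the orange caddy hangs with its white end toward the robot at (558,128). Before placing I'll check that it hangs level and centred.

```bash
python3 - <<'E'
from h import *
z=np.load('scene1.npz'); W,im=z['W'],z['im'].astype(int)
m=(np.hypot(W[...,0]-600,W[...,1]+20)<120)&(W[...,2]>212)&(W[...,2]<236)&((im[...,0]>im[...,2]*1.8)|(im.min(-1)>170))
P=W[m]; a=np.radians(165.8); R=np.array([[np.cos(a),np.sin(a)],[-np.sin(a),np.cos(a)]])
L=(P[:,:2]-[600,-20.1])@R.T
print(len(P),np.percentile(L,[.5,5,95,99.5],axis=0).round(1))
for lo,hi in((-90,-60),(-60,-20),(-20,20),(20,60),(60,90)):
    s=(L[:,0]>lo)&(L[:,0]<hi); print(lo,s.sum(),np.percentile(P[s,2],[50,75,90]).round(1) if s.sum()>5 else'')
for lo,hi in((-65,-50),(50,65)):
    s=(L[:,1]>lo)&(L[:,1]<hi); print('y',lo,s.sum(),np.percentile(P[s,2],[50,75,90]).round(1) if s.sum()>5 else'')
fit(W,im,(600,-20),(212,236),rad=120,label='held',col=lambda i:(i[...,0]>i[...,2]*1.8)|(i.min(-1)>170))
E
```

```text
3088 [[-85.6 -61.3]
 [-85.1 -60.6]
 [ 80.3  56.4]
 [ 83.4  58.8]]
-90 1097 [215.8 223.2 224.8]
-60 813 [218.4 223.4 225.3]
-20 432 [219.5 223.2 224.6]
20 319 [217.1 223.  224.8]
60 427 [217.7 223.4 224.8]
y -65 939 [221.2 224.1 225. ]
y 50 480 [220.2 223.9 224.9]
held 3088 c 600.1 -19.8 size 171.8 122.9 ang -14.24 z pct [213.2 217.3 225.4] mean [626.1 -13.8]
```

```bash
python3 - <<'E'
from h import *
a=np.radians(-14.2)+np.pi; c=[490.8,-247.2]
robot.movep([*c,235],[np.pi,0,a])
robot.movel([*c,155],80); robot.pause(.2)
f0=np.array(robot.current_contact_force())
print(robot.movel([*c,139],15,f_stop=5),robot.current_eef_pos(),np.array(robot.current_contact_force())-f0,robot.current_t())
E
```

```text
True [ 490.70346942 -247.17915664  140.93773497] [-0.63659922  0.62375945  9.52443   ] 13.375
```

Contact came at z = 140.9, against about 141.5 expected. Releasing, backing off and looking.

```bash
python3 - <<'E'
from h import *
c=[490.7,-247.2]
claw.move_gripper(40)
robot.movel([*c,250],80)
robot.movep([600,0,300],[np.pi,0,np.radians(165.8)])
robot.pause(.3); print(robot.current_t())
for cam in ('top','scene'):
    im,d,W=cloud(cam); cv2.imwrite(f'pics/{cam}2.png',im[...,::-1])
    try:
        fit(W,im,c,(124,138),label=cam+' rim')
        fit(W,im,c,(160,180),label=cam+' handle')
        fit(W,im,c,(62,76),label=cam+' bin')
    except Exception as e: print(e)
    m=(im.min(-1)>170)&(np.hypot(W[...,0]-491,W[...,1]+247)<110)&(W[...,2]>100)
    print('white',W[m].mean(0).round(1),m.sum())
    if cam=='top':
        m=(np.hypot(W[...,0]-491,W[...,1]+247)<110)&(W[...,2]>128)&(W[...,2]<138)
        P=W[m]; A=np.c_[P[:,:2]-c,np.ones(len(P))]; print('tilt',np.linalg.lstsq(A,P[:,2],rcond=None)[0])
a=np.hstack([cv2.imread('pics/top2.png')[:,200:],cv2.imread('pics/scene2.png')[:,:460]])
cv2.imwrite('pics/both2.png',cv2.resize(a,(800,410)))
E
```

```text
16.875
top rim 1379 c 491.1 -249.2 size 171.6 121.2 ang -14.22 z pct [124.6 128.2 131. ] mean [ 490.3 -251.1]
top handle 543 c 491.3 -249.0 size 81.5 12.8 ang -14.47 z pct [162.7 168.1 170.6] mean [ 491.2 -248. ]
top bin 2218 c 490.3 -247.8 size 168.8 120.5 ang -14.1 z pct [62.2 64.3 73.5] mean [ 492.2 -238.3]
white [ 429.6 -233.8  119.6] 338
tilt [3.94350808e-04 6.87751068e-04 1.29518765e+02]
scene rim 820 c 496.9 -248.8 size 159.5 125.1 ang -13.83 z pct [124.6 129.4 132.9] mean [ 519.2 -251.5]
scene handle 379 c 492.0 -245.7 size 83.0 14.4 ang -13.64 z pct [161.1 169.  172. ] mean [ 493.5 -244.1]
scene bin 833 c 498.6 -245.8 size 156.9 120.2 ang -14.59 z pct [62.5 68.8 74.1] mean [ 522.3 -215.5]
white [nan nan nan] 0<stdin>:15: RuntimeWarning: Mean of empty slice.
  ret = um.true_divide(
```

View pics/both2.png

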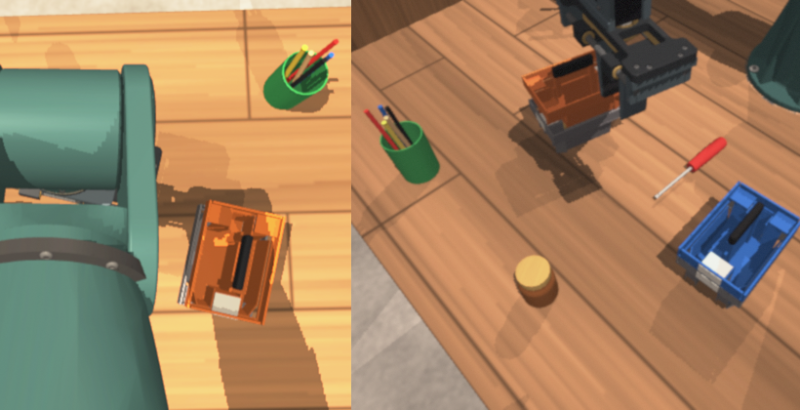

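The orange caddy stands level on the bin, rim at about 130 mm, with its white end near the robot at (227,304). The bin has not moved and the robot is clear.

```bash
python3 -c "
from cell import robot
print(robot.hand_in())"
```

```text
the job is handed in; nothing more can be done
None
```

The orange caddy was lifted out, turned half a turn, set level and centred on the grey bin's ledges with the white ends opposite, and released; the bin and blue caddy were left where they stood, and the job was handed in at about 17 s.

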